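# Stack the empty parts bin on the bin of rollers

### The arm

A 7-joint arm with a two-finger parallel gripper is mounted at the origin on the work surface. World frame = base frame: x ahead of the robot, y to its left, z up, the work surface at z = 0. Lengths are in m, angles in rad, forces in N, time in s.
With the tool pointing down it reaches from about 0.4 to 0.85 m from the base axis. Payload 10.4 kg.
Tool frame: the origin (TCP) lies on the front face of the gripper's body, between the roots of the fingers; the fingertips stand 73 mm ahead of it and the grasp point (between the pads) lies 54 mm ahead of it; x points along the fingers, y is the direction in which the jaws open and shut, and the axes are right-handed (so a half turn about x gives the same grasp; the last joint's range is limited). The gripper opens to 85 mm and grips with 20 to 120 N. Pads are 22 mm wide; open, the fingers measure 114 mm over their backs; the gripper's body (76 mm by 85 mm) begins 54 mm behind the grasp point. The pads swing forward as they close: fully open they stand 13 mm farther back than shut.
Start: joints at [1.252, 0.332, -0.065, 1.46, 0.022, 1.35, -0.088], TCP at [0.182, -0.598, 0.304] pointing down, gripper open.
Joint ranges: [-2.6, 2.6], [-0.5, 2.12], [-1.47, 1.34], [0.16, 2.42], [-1.27, 4.41], [0.06, 2.06], [-2.6, 2.6]. Speed limits (rad/s): [2.22, 2.22, 2.79, 2.79, 3.14, 3.14, 3.14].

### API

Orientations are given as a unit quaternion [x, y, z, w].
In Python, from workcell import manip gives the robot as it stands. The module is installed in compiled form; this text tells all that it offers.
- The arm moves only by the tool arm_command, never from a script. Its argument "moves" is a list that holds one entry, the list of rows, each a list of 5 numbers: the closure, from 0 (fully open) to 1 (shut), then the shift along the tool's x, y, z in units of 25 mm (1.0 is 25 mm), then the turn about the tool's x in degrees. A call has 1 to 12 rows; each row shifts and turns the commanded pose from where the row before left it, along the tool's axes as they then stand; what a row does not reach is not made up. A row lasts 1/12 s, in which the tool goes at most 41.7 mm and 7.16 degrees, less where a joint would pass 70% of its speed; a pose out of reach is approached as far as the arm can. A call is refused whole if a number of a shift passes 1 or a number of a turn 7.16, either way. A call with a gripper value outside its range is refused whole. The fingers move at their own pace and stop on an object; "force" is the grip in N (left out, the last holds). Time passes only in rows, so rows that do not move let the fingers close. It gives the time, the measured TCP pose, the force and the opening at its end, in the units of the state.
- manip.get_obs(): the state, without advancing time (a new reading comes with each control period).
- manip.camera(name): name is "side" or "top" or "wrist"; returns the picture (400x640x3 uint8, red, green, blue); there is no depth.
- manip.camera_info(name): a dict with "vfov" (degrees; the focal length in pixels is half the picture's height over the tangent of half this angle, whatever the lens; pixels are square), "cx", "cy" (the principal point, pixels), "pose" (4x4, takes a point from camera to world coordinates). Camera axes: x right, y down, z forward; pixel columns grow to the right and rows downward; lengths in m; the calibration is good to about 2 mm. A picture is of the moment at which its call begins: read the wrist's pose just before it. camera_info takes no time and is no camera call; for the wrist camera it gives the pose at the moment of the call.
- manip.hand_in(): hands the job in, once; it reports no verdict.
Trained networks look in the newest picture that a camera, given by its name, has taken for a name from the list of things; names that differ only in an ending like _2 or _b are one class to them, and where a whole thing is asked for, a point or a joint stands for the part that bears it (a point fixed in the world has none). Each returns a list of dicts, best first, with "confidence" (0 to 1); they miss things now and then, are a little off and sometimes report something else, mostly with a low value. They report only what shows in the picture. A call takes as long as a camera call. They do not tell look-alikes from the thing itself.
- manip.regions_of(query, camera): "mask" (400x640 bool, what is visible of it) and "rect" ([left, top, right, bottom] in pixels, round what is visible of it).
- manip.pinpoint(query, camera): "pixel" ([row, column] in pixels: a listed point, or the origin of a listed thing).
The state is a dict: "clock": time; "joint_pos": joint angles; "joint_velocities": joint speeds; "tau": joint torques, N m; "position": TCP position; "ee_rot": TCP orientation; "ft_force": force on the tool from outside, world axes, zero at the start; "torque": the same for the moment, N m; "grip_width": opening from 0.0 (shut) to 1.0 (fully open).
Only numpy, scipy, OpenCV 4.12 (cv2) and the standard library are available. Lean on these libraries where they do the work, as an engineer would, in place of code of your own. Each camera call takes 0.05 s, during which the arm holds its last target.

### The job

Three small parts bins stand on the mechanic's bench. Take the empty long bin and set it on top of the long bin that holds the steel rollers, turned end for end (its pull lip opposite to the lower bin's lip) so that it sits level on the lugs inside the lower rim instead of sinking down inside it. Leave the loaded bin and the short bin standing where they are.

Things in the scene. Friction and masses are not known exactly. Their poses are not given: they have to be found in the camera images.
- full_bin_center (a point): Centre (half-way up) of the loaded long bin: dull green plastic, loose, three upright steel rollers (20 mm diameter, 30 mm tall) in it. 150 mm (x) by 62 (y) at the rim, 60 high; top 16 mm is an upright rim band, below it the walls slope in to a base 124 by 38. z up. Pull lip on the -x end: level with the rim, 20 mm out, 44 wide.
- empty_bin_center (a point): Centre (half-way up, 30 mm above its underside) of the empty long bin: shape, size, axes and lip as the loaded one, 0.15 kg, loose; at the start it points roughly the same way as the loaded bin. Can be taken across its 62 mm width (along y) on the upright rim band, 44 to 60 mm above its underside, at the middle of its length.
- empty_bin_lip (a point): Middle of the outer edge of the empty long bin's pull lip, 94 mm from the bin's centre line along its -x, level with the rim (30 mm above its centre point). Same axes as the bin.
- full_bin: Same bin, origin at centre of underside. Four lugs inside the long sides, at x = 48 and -24 mm, tops 55 mm above the underside (5 below the rim). Another such bin the same way round sinks 15 mm or more past them; turned 180 degrees its base rests on the lugs, 55 mm above this underside, with about 8 mm play across and 10 along. 0.2 kg, rollers 0.2 kg.
- empty_bin: The empty long bin itself; origin at the centre of its underside, axes as above.
- short_bin_center (a point): Centre (half-way up) of a short empty bin of the same plastic, 96 by 62 by 60 mm, without lugs: a bystander. The three bins stand in any order in three places, 0.14 m or more apart, centre to centre.
There are look-alikes about, which are no part of the job. Leave any purple look-alike of the full_bin alone. What is shaped like the empty_bin but purple is not meant.

How it is judged:
At the end, for the whole second after the job is handed in: The empty long bin sits on the loaded long bin's lugs: turned end for end (lip opposite), centres within 15 mm horizontally, long sides within 10 degrees, its centre 49 to 61 mm above the lower bin's centre, both within about 4.5 degrees of level, the loaded bin still on the bench, and both at rest (horizontal distance between empty_bin_center and full_bin_center below 0.015 m and z of empty_bin_center in the frame of full_bin_center between 0.049 and 0.061 m and x of empty_bin_lip in the frame of full_bin_center above 0.075 m and angle between the x axis of empty_bin_center and the x axis of full_bin_center, either way round below 0.175 rad and angle between each of empty_bin_center, full_bin_center's own z axis and vertical below 0.08 rad and height (world z) of full_bin_center below 0.036 m and linear speed of each of empty_bin, full_bin below 0.02 m/s); the robot touches nothing.
It fails at once if the loaded bin is moved more than 40 mm from where it stood (distance of full_bin_center from where it was at the start of the episode above 0.04 m).
It fails at once if the short bin is moved more than 30 mm (distance of short_bin_center from where it was at the start of the episode above 0.03 m).
It also fails if it takes over 38 s, if anything falls off the work surface, if the arm or the gripper's body presses on something with over 40 N, if the wrist force passes 120 N, or if a joint passes its speed limit or range.

## Working session

There is one attempt and no reset: what is moved stays moved. The work goes in short steps, Python scripts to look and compute and a tool call to move; the robot and the scene stay as the last step left them, time stands still between calls to the robot, and variables do not carry over. Pictures are saved under pics/ and viewed, and the job is handed in when it is done.

Besides the shell and the picture viewer there is one more tool, called after "Request:" as name(argument=value, ...), one argument or row to a line, values as JSON. arm_command: Moves the arm, as the interface text tells. Its arguments: {"type":"object","properties":{"moves":{"type":"array","items":{"type":"array","items":{"type":"array","items":{"type":"number"}}}},"force":{"type":"number"}},"required":["moves"]}

```bash
mkdir -p pics; ls; python3 - <<'E'
from workcell import manip
import cv2
o=manip.get_obs();print(o)
for n in ["side","top","wrist"]:
    i=manip.camera_info(n);print(n,i)
    cv2.imwrite(f"pics/{n}0.png",manip.camera(n)[:,:,::-1])
E
```

```text
pics
{'clock': 0.0, 'joint_pos': array([ 1.25243444,  0.33288858, -0.06468143,  1.46095848,  0.02164565,
        1.34990467, -0.08849875]), 'joint_velocities': array([-8.03196591e-04,  9.81171202e-05, -6.20666063e-04, -1.38263242e-03,
       -9.40190259e-04, -1.56720987e-03,  2.44169920e-03]), 'tau': array([-4.42311557e-04, -6.25447726e+01,  4.90495178e-02, -3.91601658e+01,
        1.62451708e-02,  9.97396186e-03,  1.67748959e-05]), 'position': array([ 0.18206408, -0.59760356,  0.3030972 ]), 'ee_rot': array([-0.69927058, -0.10469576,  0.69950564, -0.10368854]), 'ft_force': array([0.91366628, 0.21633692, 0.53637483]), 'torque': array([ 0.0130362 , -0.05797292, -0.00220395]), 'grip_width': 0.9987975718511127}
side {'vfov': 55.33762724122848, 'cx': 319.51206857249156, 'cy': 204.4108537824372, 'pose': array([[ 0.86083088, -0.3207741 ,  0.39506224,  0.18649565],
       [-0.50837042, -0.50694977,  0.69610448, -0.46402715],
       [-0.02301558, -0.80006619, -0.59947008,  0.50267832],
       [ 0.        ,  0.        ,  0.        ,  1.        ]])}
top {'vfov': 46.08725955200287, 'cx': 311.0703244550201, 'cy': 201.74937768422726, 'pose': array([[ 0.00484203, -0.99135276,  0.13113449,  0.32847581],
       [-0.99992612, -0.00333784,  0.011688  ,  0.00317578],
       [-0.01114922, -0.1311814 , -0.99129568,  1.07938672],
       [ 0.        ,  0.        ,  0.        ,  1.        ]])}
wrist {'vfov': 61.25167736332019, 'cx': 318.1357201764649, 'cy': 196.06870568786772, 'pose': array([[ 0.29163933, -0.91257868, -0.28661237,  0.25531442],
       [-0.95652735, -0.27867532, -0.08599711, -0.57662269],
       [-0.00139266,  0.29923271, -0.95417915,  0.37258112],
       [ 0.        ,  0.        ,  0.        ,  1.        ]])}
```

View pics/top0.png

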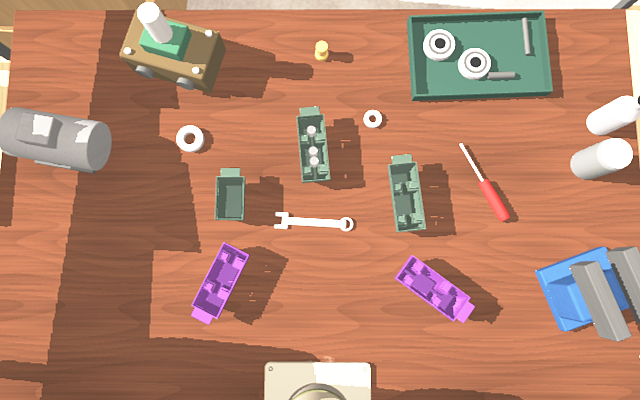

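View pics/side0.png

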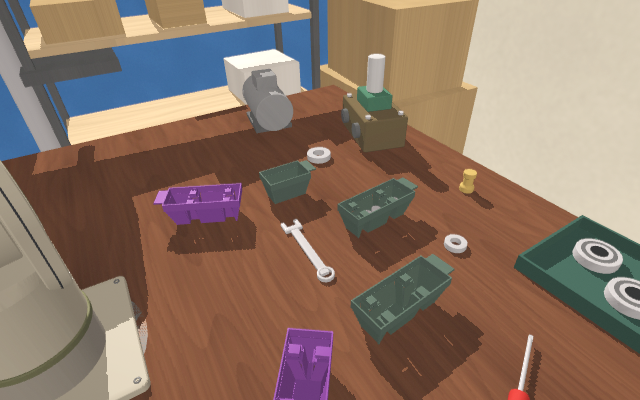

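Top view, candidates for the empty long bin:
- Green long bin without rollers, (405,193).
- Green long bin with rollers, (313,145): this is the target below.
- Short green bin, (230,195).
- Purple look-alikes, (220,283) and (435,288), not to be touched.

By the description I choose (405,193). Next I fit the poses and check a close crop.

```bash
cat > h.py <<'E'
import numpy as np, cv2
from scipy.optimize import minimize
from workcell import manip
def proj(P,info):
    T=np.linalg.inv(info['pose']);f=200/np.tan(np.radians(info['vfov']/2))
    c=(T[:3,:3]@np.asarray(P,float).T).T+T[:3,3]
    return np.c_[f*c[:,0]/c[:,2]+info['cx'],f*c[:,1]/c[:,2]+info['cy']]
def box(hx,hy,z):return [[a*hx,b*hy,z] for a,b in((1,1),(1,-1),(-1,-1),(-1,1))]
def parts(L=.15,LB=.124):
    body=box(L/2,.031,.06)+box(L/2,.031,.044)+box(LB/2,.019,0)
    lip=[[-L/2,.022,.06],[-L/2,-.022,.06],[-L/2-.02,.022,.06],[-L/2-.02,-.022,.06]]
    lip+= [[a,b,c-.004] for a,b,c in lip]
    return [np.array(body),np.array(lip)]
def place(P,x,y,yaw,z=0):
    c,s=np.cos(yaw),np.sin(yaw)
    return np.c_[x+c*P[:,0]-s*P[:,1],y+s*P[:,0]+c*P[:,1],P[:,2]+z]
S=4
def sil(p,info,ps,z=0):
    m=np.zeros((400*S,640*S),np.uint8)
    for P in ps:
        q=proj(place(P,*p,z),info)
        h=cv2.convexHull(((q+.5)*S).astype(np.float32)).astype(np.int32)
        cv2.fillConvexPoly(m,h,1)
    return cv2.resize(m.astype(np.float32),(640,400),interpolation=cv2.INTER_AREA)
def fit(masks,p0,ps,z=0):
    def cost(p):
        return sum(1-np.minimum(a:=sil(p,i,ps,z),m).sum()/np.maximum(a,m).sum() for m,i in masks)
    r=minimize(cost,p0,method='Nelder-Mead',options=dict(initial_simplex=np.array(p0)+np.array([[0,0,0],[.012,0,0],[0,.012,0],[0,0,.15]]),xatol=2e-4,fatol=1e-4,maxiter=150))
    return r.x,r.fun/len(masks)
def ray(uv,info,z):
    f=200/np.tan(np.radians(info['vfov']/2));M=info['pose']
    d=M[:3,:3]@np.array([(uv[0]-info['cx'])/f,(uv[1]-info['cy'])/f,1]);o=M[:3,3]
    return o+d*(z-o[2])/d[2]
E
python3 - <<'E'
from h import *
im={n:manip.camera(n) for n in("top","side")}
info={n:manip.camera_info(n) for n in im}
mk={}
for n in im:
    for q in("full_bin","empty_bin"):
        for k,r in enumerate(manip.regions_of(q,n)):
            print(n,q,r['confidence'],r['rect']); mk[(n,q,k)]=r['mask']
        if n=="top":
            for r in manip.pinpoint(q+"_center",n): print(' pt',r['confidence'],r['pixel'],ray(r['pixel'][::-1],info[n],.03))
# own colour masks
for n in im: 
    hsv=cv2.cvtColor(im[n],cv2.COLOR_RGB2HSV)
np.savez_compressed('m.npz',**{'_'.join(map(str,k)):v for k,v in mk.items()})
print(manip.get_obs()['clock'])
c=im["top"][80:250,190:450];cv2.imwrite("pics/crop.png",cv2.resize(c,None,fx=3,fy=3,interpolation=cv2.INTER_CUBIC)[:,:,::-1])
E
```

```text
top full_bin 0.83 [193.9, 245.3, 247.6, 323.9]
top full_bin 0.69 [296.5, 106.4, 331.9, 181.7]
 pt 0.67 [278.5, 222.0] [0.29565281 0.21144421 0.03      ]
 pt 0.65 [149.8, 313.7] [0.58704084 0.01011992 0.03      ]
top empty_bin 0.66 [392.5, 252.5, 475.0, 323.3]
top empty_bin 0.62 [388.1, 151.2, 426.6, 228.5]
 pt 0.88 [198.7, 404.7] [ 0.47491969 -0.19494687  0.03      ]
 pt 0.78 [289.7, 431.2] [ 0.27380597 -0.24860869  0.03      ]
side full_bin 0.77 [339.3, 177.7, 415.9, 236.4]
side full_bin 0.72 [154.5, 185.9, 241.9, 224.9]
side empty_bin 0.73 [271.8, 329.3, 335.0, 396.6]
side empty_bin 0.56 [352.4, 257.2, 452.9, 345.2]
side empty_bin 0.18 [339.2, 177.4, 414.9, 237.9]
0.55
```

View pics/crop.png

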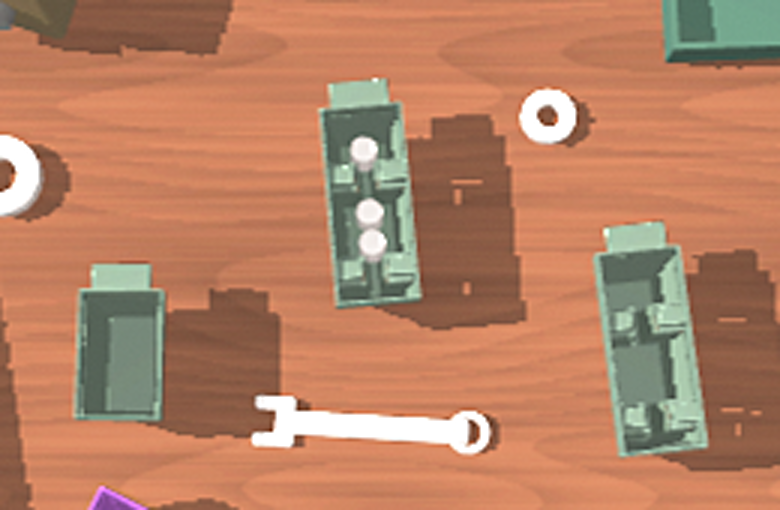

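The crop confirms the choice. The green long bin with three rollers is at top (313,145), the empty green long bin with lugs at (405,193), and the short one at (230,195). All lips point toward +x in the world.

```bash
python3 - <<'E'
from h import *
m=np.load('m.npz');info={n:manip.camera_info(n) for n in("top","side")}
vis={}
for q,kt,ks,p0 in(("full_bin",1,0,(.587,.01,3.2)),("empty_bin",1,1,(.475,-.195,3.2))):
    T=(m[f"top_{q}_{kt}"].astype(np.float32),info["top"]);Sd=(m[f"side_{q}_{ks}"].astype(np.float32),info["side"])
    for nm,ms in(("top",[T]),("side",[Sd]),("both",[T,Sd])):
        print(q,nm,fit(ms,p0,parts()))
o=manip.get_obs();print(o['clock'],o['position'])
from scipy.spatial.transform import Rotation as R
print(R.from_quat(o['ee_rot']).as_matrix())
E
```

```text
full_bin top (array([0.58536475, 0.01087438, 3.23659873]), np.float64(0.1230841875076294))
full_bin side (array([0.58519144, 0.01013723, 3.24068534]), np.float64(0.06088489294052124))
full_bin both (array([0.58506977, 0.01060072, 3.23323177]), np.float64(0.09412145614624023))
empty_bin top (array([ 0.47703441, -0.19439871,  3.24820383]), np.float64(0.03460150957107544))
empty_bin side (array([ 0.47622629, -0.19455482,  3.24500276]), np.float64(0.04328775405883789))
empty_bin both (array([ 0.47662645, -0.19438556,  3.24711218]), np.float64(0.039541423320770264))
0.55 [ 0.18221399 -0.59786153  0.30391417]
[[ 3.95284172e-05  2.91486677e-01 -9.56574887e-01]
 [-2.76698141e-05 -9.56574888e-01 -2.91486679e-01]
 [-9.99999999e-01  3.79902563e-05 -2.97465091e-05]]
```

Both cameras agree within 1 mm. Full bin at (0.585, 0.011), yaw 3.235; empty bin at (0.4766, -0.1944), yaw 3.247. I'm moving above the empty bin now.

Request:
arm_command(
  moves=[
    [[0,0,-0.75,-1.0,0],[0,0,-0.75,-1.0,0],[0,0,-0.75,-1.0,0],[0,0,-0.75,-1.0,0],[0,0,-0.75,-1.0,0],[0,0,-0.75,-1.0,0],[0,0,-0.75,-1.0,0],[0,0,-0.75,-1.0,0],[0,0,-0.75,-1.0,0],[0,0,-0.75,-1.0,0],[0,0,-0.75,-1.0,0],[0,0,-0.75,-1.0,0]],
  ],
  force=40,
)

```text
clock: 1.55
position: [0.4042, -0.2938, 0.3042]
ee_rot: [0.699, 0.104, -0.699, 0.104]
ft_force: [1.6, 0.0, -0.5]
grip_width: 0.997
```

Request:
arm_command(
  moves=[
    [[0,0,-0.75,-1.0,0],[0,0,-0.75,-1.0,0],[0,0,-0.75,-1.0,0],[0,0,-0.75,-1.0,0],[0,0,0,0,5.5],[0,0,0,0,5.4],[0,0,0,0,0],[0,0,0,0,0]],
  ],
)

```text
clock: 2.22
position: [0.4773, -0.1944, 0.304]
ee_rot: [0.706, 0.038, -0.706, 0.038]
ft_force: [-0.0, -0.6, -0.0]
grip_width: 1.0
```

```bash
cat > go.py <<'E'
import sys
from h import *
from scipy.spatial.transform import Rotation as R
def rel(x,y,z,yaz=None):
    o=manip.get_obs();M=R.from_quat(o['ee_rot']).as_matrix()
    az=np.arctan2(M[1,1],M[0,1])
    turn=0
    print('t',round(o['clock'],2),'pos',o['position'].round(4),'y az',az.round(4),'tilt',np.degrees(np.arccos(-M[2,0])).round(2),'grip',round(o['grip_width'],3),'F',o['ft_force'].round(1),'q',o['joint_pos'].round(2))
    print('shift units now',(M.T@(np.array([x,y,z])-o['position'])/.025).round(2), 'turn deg', None if yaz is None else np.degrees((az-yaz+np.pi)%(2*np.pi)-np.pi).round(2))
if __name__=="__main__": rel(*map(float,sys.argv[1:]))
E
python3 go.py .4766 -.1944 .102 -1.465; python3 -c "
from h import *
cv2.imwrite('pics/w1.png',manip.camera('wrist')[:,:,::-1])"
```

```text
t 2.22 pos [ 0.4773 -0.1944  0.304 ] y az -1.4626 tilt 0.01 grip 1.0 F [-0.  -0.6 -0. ] q [ 0.71  0.12 -0.44  1.73  0.05  1.31 -1.21]
shift units now [ 8.08 -0.01  0.03] turn deg 0.14
```

View pics/w1.png

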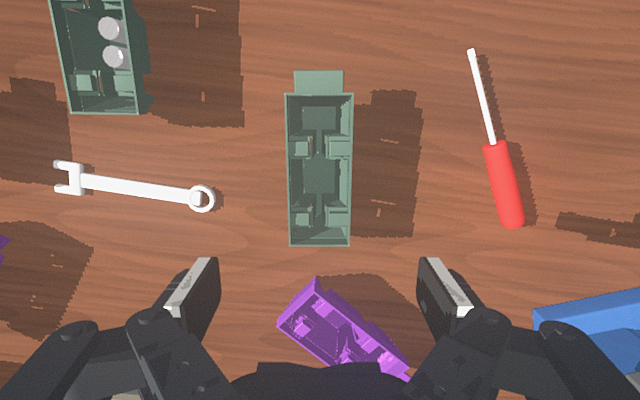

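The wrist view shows the empty green bin centred between the fingers, at column ~320 with its lip up at (318,82). The purple one is well behind. Descending and closing.

Request:
arm_command(
  moves=[
    [[0,0.9,0,0,0.1],[0,0.9,0,0,0],[0,0.9,0,0,0],[0,0.9,0,0,0],[0,0.9,0,0,0],[0,0.9,0,0,0],[0,0.9,0,0,0],[0,0.8,0,0,0],[0,0.5,0,0,0],[0,0.3,0,0,0],[0,0.2,0,0,0],[0,0,0,0,0]],
  ],
)

```text
clock: 3.27
position: [0.4773, -0.1944, 0.1011]
ee_rot: [-0.706, -0.037, 0.706, -0.037]
ft_force: [-0.9, 0.3, -0.7]
grip_width: 0.999
```

Request:
arm_command(
  moves=[
    [[0.2,0,0,0,0],[0.4,0,0,0,0],[0.6,0,0,0,0],[0.8,0,0,0,0],[0.8,0,0,0,0],[0.8,0,0,0,0],[0.8,0,0,0,0],[0.8,0,0,0,0],[0.8,0,0,0,0],[0.8,0,0,0,0]],
  ],
  force=40,
)

```text
clock: 4.1
position: [0.478, -0.1945, 0.1026]
ee_rot: [0.707, 0.036, -0.706, 0.037]
ft_force: [-1.8, 0.7, 6.1]
grip_width: 0.72
```

```bash
python3 go.py .585 .0106 .3 1.664; python3 -c "
from h import *
cv2.imwrite('pics/w2.png',manip.camera('side')[:,:,::-1])"
```

```text
t 4.1 pos [ 0.478  -0.1945  0.1026] y az -1.4669 tilt 0.11 grip 0.72 F [-1.8  0.7  6.1] q [ 0.67  0.34 -0.42  1.93  0.18  0.9  -1.31]
shift units now [-7.9  -7.71 -5.12] turn deg -179.39
```

View pics/w2.png

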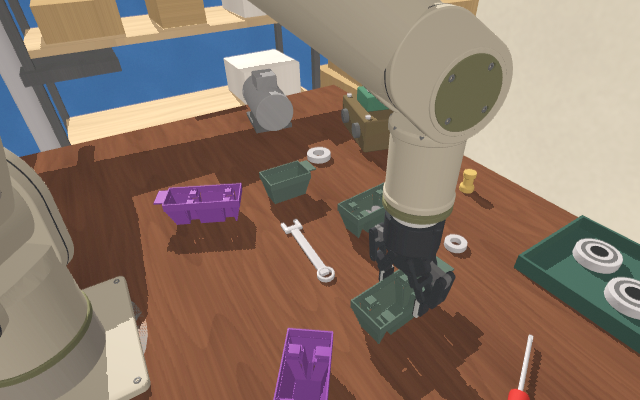

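Gripped at 61 mm, which matches the rim band. Lifting.

Request:
arm_command(
  moves=[
    [[0.8,-0.2,0,0,0],[0.8,-0.4,0,0,0],[0.8,-0.6,0,0,0],[0.8,-0.8,0,0,0],[0.8,-0.8,0,0,0],[0.8,-0.8,0,0,0],[0.8,-0.8,0,0,0],[0.8,-0.8,0,0,0],[0.8,-0.8,0,0,0],[0.8,-0.8,0,0,0],[0.8,-0.6,0,0,0],[0.8,-0.4,0,0,0]],
  ],
)

```text
clock: 5.15
position: [0.4776, -0.1942, 0.2991]
ee_rot: [0.707, 0.036, -0.705, 0.037]
ft_force: [-0.6, -0.1, -2.6]
grip_width: 0.722
```

Request:
arm_command(
  moves=[
    [[0.8,0,-0.6,-0.4,0],[0.8,0,-0.9,-0.6,0],[0.8,0,-0.9,-0.6,0],[0.8,0,-0.9,-0.6,0],[0.8,0,-0.9,-0.6,0],[0.8,0,-0.9,-0.6,0],[0.8,0,-0.9,-0.6,0],[0.8,0,-0.9,-0.6,0],[0.8,0,-0.5,-0.3,0],[0.8,0,-0.3,0,0]],
  ],
)

```text
clock: 5.98
position: [0.5797, 0.0126, 0.2964]
ee_rot: [-0.706, -0.038, 0.706, -0.037]
ft_force: [0.1, 1.3, -1.9]
grip_width: 0.717
```

```bash
python3 go.py .585 .0106 .3 1.664; python3 -c "
from h import *
cv2.imwrite('pics/w3.png',manip.camera('side')[:,:,::-1])"
```

```text
t 5.98 pos [0.5797 0.0126 0.2964] y az -1.4639 tilt 0.08 grip 0.717 F [ 0.1  1.3 -1.9] q [ 0.39  0.29 -0.59  1.57  0.16  1.33 -1.69]
shift units now [-0.15  0.1  -0.2 ] turn deg -179.21
```

View pics/w3.png

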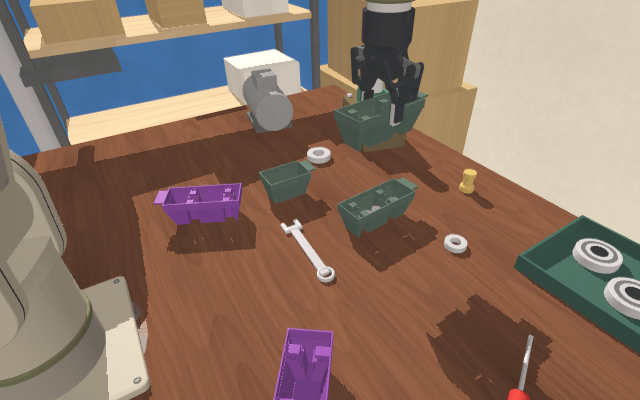

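Bin held level. Turning it half around.

Request:
arm_command(
  moves=[
    [[0.8,0,0,0,-3],[0.8,0,0,0,-6],[0.8,0,0,0,-7],[0.8,0,0,0,-7],[0.8,0,0,0,-7],[0.8,0,0,0,-7],[0.8,0,0,0,-7],[0.8,0,0,0,-7],[0.8,0,0,0,-7],[0.8,0,0,0,-7],[0.8,0,0,0,-7],[0.8,0,0,0,-7]],
  ],
)

```text
clock: 7.03
position: [0.5787, 0.0084, 0.2965]
ee_rot: [-0.52, -0.478, 0.521, -0.479]
ft_force: [-0.5, -0.2, -1.4]
grip_width: 0.719
```

Request:
arm_command(
  moves=[
    [[0.8,0,0,0,-7],[0.8,0,0,0,-7],[0.8,0,0,0,-7],[0.8,0,0,0,-7],[0.8,0,0,0,-7],[0.8,0,0,0,-7],[0.8,0,0,0,-7],[0.8,0,0,0,-7],[0.8,0,0,0,-7],[0.8,0,0,0,-7],[0.8,0,0,0,-7],[0.8,0,0,0,-7]],
  ],
)

```text
clock: 8.03
position: [0.5787, 0.0084, 0.2964]
ee_rot: [0.066, 0.704, -0.067, 0.704]
ft_force: [0.4, -0.6, -1.3]
grip_width: 0.718
```

Request:
arm_command(
  moves=[
    [[0.8,0,0,0,-6],[0.8,0,0,0,-4],[0.8,0,0,0,-2],[0.8,0,0,0,0],[0.8,0,0,0,0],[0.8,0,0,0,0]],
  ],
)

```text
clock: 8.53
position: [0.579, 0.0092, 0.2964]
ee_rot: [-0.005, 0.707, 0.005, 0.707]
ft_force: [-0.1, 0.4, -1.5]
grip_width: 0.721
```

```bash
python3 go.py .585 .0106 .3 1.664; python3 - <<'E'
from h import *
for n in("side","top","wrist"):
    cv2.imwrite(f'pics/w4{n}.png',manip.camera(n)[:,:,::-1])
    for q in("full_bin","empty_bin"):
        for k,r in enumerate(manip.regions_of(q,n)):
            print(n,q,r['confidence'],r['rect']); np.save(f'm4_{n}_{q}_{k}.npy',r['mask'])
E
```

```text
t 8.53 pos [0.579  0.0092 0.2964] y az 1.5851 tilt 0.05 grip 0.721 F [-0.1  0.4 -1.5] q [ 0.74  0.43 -1.07  1.56  0.38  1.38  1.22]
shift units now [-0.14  0.05  0.24] turn deg -4.52
side full_bin 0.81 [154.1, 184.0, 241.9, 225.4]
side full_bin 0.8 [339.9, 178.0, 420.2, 238.4]
side empty_bin 0.65 [272.8, 326.3, 335.7, 398.3]
side empty_bin 0.62 [335.8, 95.3, 423.9, 149.5]
top full_bin 0.84 [194.9, 241.6, 249.1, 323.5]
top full_bin 0.42 [300.6, 176.5, 322.7, 182.2]
top empty_bin 0.86 [297.6, 127.2, 314.9, 173.7]
wrist full_bin 0.61 [294.5, 199.1, 342.3, 213.4]
wrist full_bin 0.21 [219.6, 32.4, 413.1, 372.0]
wrist empty_bin 0.87 [222.3, 34.9, 411.8, 374.3]
```

View pics/w4side.png

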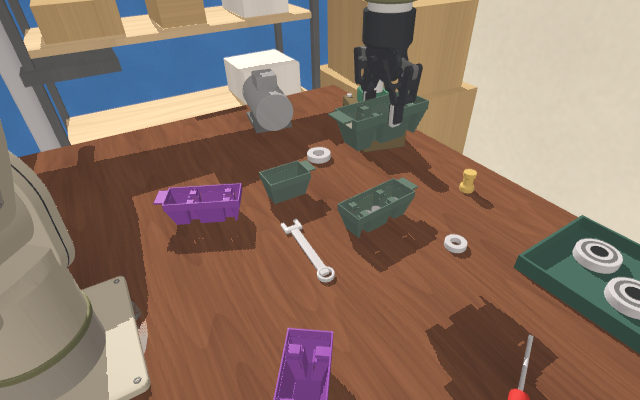

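View pics/w4wrist.png

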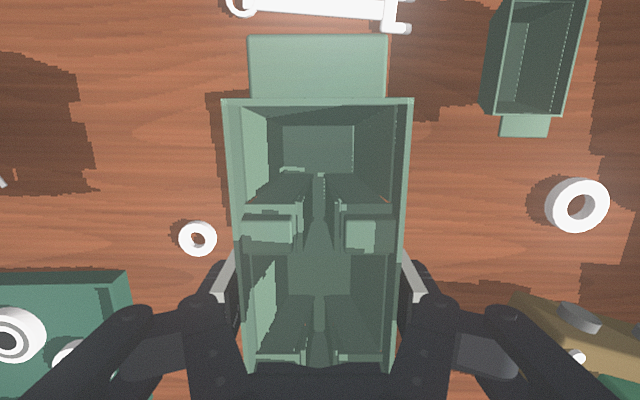

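The lip now points at the robot: (318,66) in the wrist picture, rim corners (222,99) and (412,99). I'll work out the bin's offset in the hand from these.

```bash
python3 - <<'E'
from h import *
from scipy.optimize import least_squares
from scipy.spatial.transform import Rotation as R
i=manip.camera_info("wrist")
# bin local points: lip end at -x, rim
P=np.array([[-.075,.031,.06],[-.075,-.031,.06],[-.095,.022,.06],[-.095,-.022,.06]])
# image order: bin -x toward robot; find which y is left
obs=np.array([[222,99],[412.5,99],[248,36],[387.5,36]],float)
for sgn in(1,-1):
    Q=P*[1,sgn,1]
    f=lambda p:(proj(place(Q,p[0],p[1],p[2],p[3]),i)-obs).ravel()
    r=least_squares(f,[.579,.009,.03,.19],x_scale=[.01,.01,.1,.01]);print(sgn,r.x,abs(r.fun).max(),r.x[3]-manip.get_obs()['position'][2])
# side fit of held bin with free z
m=np.load('m4_side_empty_bin_1.npy').astype(np.float32);s=manip.camera_info("side")
ps=parts()
def c(p):
    a=sil(p[:3],s,ps,p[3]);return 1-np.minimum(a,m).sum()/np.maximum(a,m).sum()
p0=np.array([.579,.009,.015,.194])
S0=np.vstack([p0]+[p0+np.eye(4)[k]*[.01,.01,.1,.01][k] for k in range(4)])
r=minimize(c,p0,method='Nelder-Mead',options=dict(initial_simplex=S0,maxiter=250));print(r.x,r.fun)
# re-fit full bin from side
fm=np.load('m4_side_full_bin_1.npy').astype(np.float32)
print(fit([(fm,s)],(.585,.01,3.235),parts()))
E
```

```text
1 [0.40908231 0.00554601 3.1591105  0.14734026] 56.931421112871035 -0.1490402444519222
-1 [0.58124358 0.00848384 0.01564372 0.1896534 ] 1.8214556960875257 -0.10672710524901899
[0.58580372 0.01689999 0.02404807 0.1890223 ] 0.20520514249801636
(array([0.58546907, 0.01049708, 3.23471602]), np.float64(0.06139039993286133))
```

Request:
arm_command(
  moves=[
    [[0.8,0,0,0,-2.2],[0.8,0,0,0,-2.2],[0.8,0,0.06,0.17,0],[0.8,0.4,0,0,0],[0.8,0.7,0,0,0],[0.8,0.8,0,0,0],[0.8,0.8,0,0,0],[0.8,0.7,0,0,0],[0.8,0.5,0,0,0],[0.8,0.3,0,0,0],[0.8,0,0,0,0],[0.8,0,0,0,0]],
  ],
)

```text
clock: 9.98
position: [0.5835, 0.0119, 0.1916]
ee_rot: [-0.033, 0.706, 0.033, 0.706]
ft_force: [-0.3, 0.3, -1.2]
grip_width: 0.719
```

```bash
python3 go.py .583 .011 .16 1.664; python3 - <<'E'
from h import *
for n in("side","wrist"):
    cv2.imwrite(f'pics/w5{n}.png',manip.camera(n)[:,:,::-1])
a=cv2.imread('pics/w5side.png')[110:270,300:480];cv2.imwrite('pics/w5s.png',cv2.resize(a,None,fx=3.5,fy=3.5,interpolation=cv2.INTER_CUBIC))
E
```

```text
t 9.98 pos [0.5835 0.0119 0.1916] y az 1.664 tilt 0.01 grip 0.719 F [-0.3  0.3 -1.2] q [ 0.69  0.54 -1.02  1.67  0.48  1.21  1.22]
shift units now [ 1.27 -0.04 -0.02] turn deg 0.0
```

View pics/w5s.png

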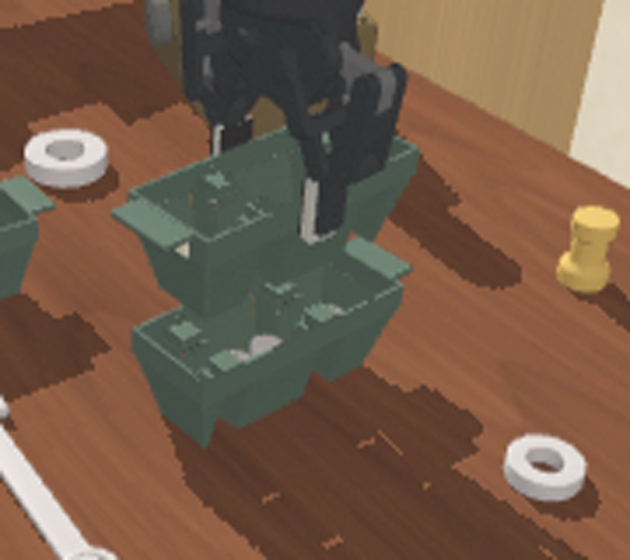

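View pics/w5wrist.png

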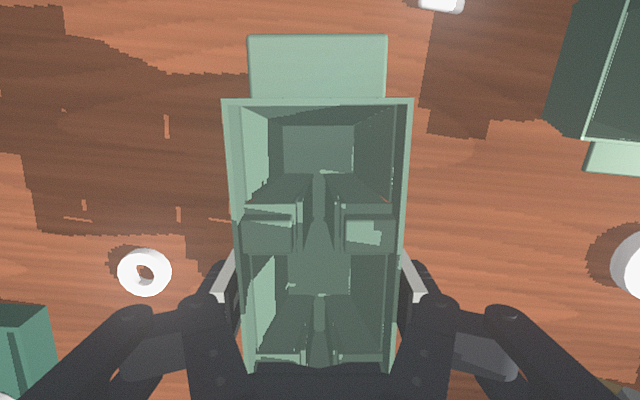

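Aligned above the loaded bin, with the lips opposite. Lowering slowly while watching the force.

Request:
arm_command(
  moves=[
    [[0.8,0.3,-0.03,-0.02,0],[0.8,0.3,0,0,0],[0.8,0.2,0,0,0],[0.8,0.15,0,0,0],[0.8,0.1,0,0,0],[0.8,0.05,0,0,0],[0.8,0,0,0,0]],
  ],
)

```text
clock: 10.67
position: [0.5829, 0.011, 0.1636]
ee_rot: [-0.033, 0.706, 0.033, 0.706]
ft_force: [0.4, -0.2, -0.5]
grip_width: 0.722
```

Request:
arm_command(
  moves=[
    [[0.8,0.04,0,0,0],[0.8,0.04,0,0,0],[0.8,0,0,0,0]],
  ],
)

```text
clock: 10.92
position: [0.583, 0.0109, 0.1619]
ee_rot: [-0.033, 0.706, 0.033, 0.706]
ft_force: [0.1, -0.2, -1.2]
grip_width: 0.717
```

Request:
arm_command(
  moves=[
    [[0.8,0.04,0,0,0],[0.8,0.04,0,0,0],[0.8,0,0,0,0]],
  ],
)

```text
clock: 11.17
position: [0.5829, 0.0109, 0.1597]
ee_rot: [-0.033, 0.706, 0.033, 0.706]
ft_force: [0.3, 0.5, -1.0]
grip_width: 0.719
```

```bash
python3 go.py .583 .011 .16 1.664
```

```text
t 11.17 pos [0.5829 0.0109 0.1597] y az 1.6641 tilt 0.01 grip 0.719 F [ 0.3  0.5 -1. ] q [ 0.68  0.57 -1.    1.7   0.52  1.16  1.2 ]
shift units now [-0.01  0.    0.01] turn deg 0.0
```

Request:
arm_command(
  moves=[
    [[0.8,0.04,0,0,0],[0.8,0.04,0,0,0],[0.8,0,0,0,0]],
  ],
)

```text
clock: 11.42
position: [0.583, 0.011, 0.1579]
ee_rot: [-0.033, 0.706, 0.033, 0.706]
ft_force: [-0.0, -0.9, -0.6]
grip_width: 0.719
```

Request:
arm_command(
  moves=[
    [[0.8,0.04,0,0,0],[0.8,0,0,0,0]],
  ],
)

```text
clock: 11.58
position: [0.5832, 0.011, 0.1577]
ee_rot: [-0.033, 0.706, 0.033, 0.707]
ft_force: [-2.7, -0.7, 7.0]
grip_width: 0.722
```

```bash
python3 go.py .583 .011 .16 1.664; python3 - <<'E'
from h import *
for n in("side",):
    cv2.imwrite(f'pics/w6{n}.png',manip.camera(n)[:,:,::-1])
a=cv2.imread('pics/w6side.png')[110:270,300:480];cv2.imwrite('pics/w6s.png',cv2.resize(a,None,fx=3.5,fy=3.5,interpolation=cv2.INTER_CUBIC))
E
```

```text
t 11.58 pos [0.5832 0.011  0.1577] y az 1.6641 tilt 0.04 grip 0.722 F [-2.7 -0.7  7. ] q [ 0.67  0.57 -0.99  1.7   0.52  1.16  1.2 ]
shift units now [-0.09  0.   -0.01] turn deg 0.0
```

View pics/w6s.png

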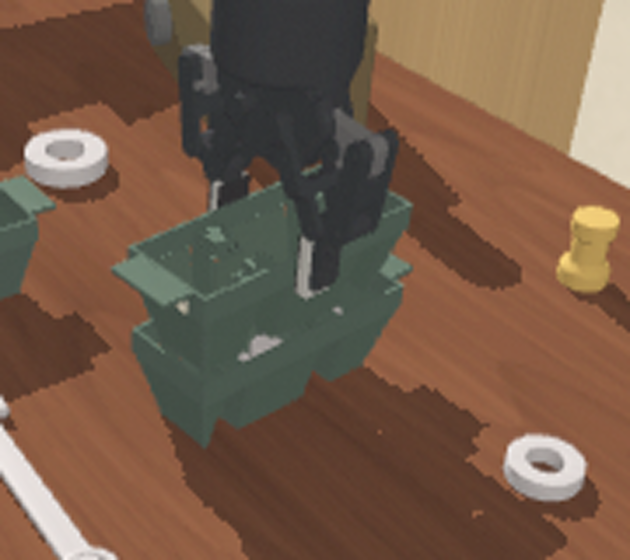

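Contact came at TCP z 0.1577, against 0.1576 predicted for the lugs. Releasing.

Request:
arm_command(
  moves=[
    [[0.25,0,0,0,0],[0.2,0,0,0,0],[0.15,0,0,0,0],[0.1,0,0,0,0],[0,0,0,0,0],[0,0,0,0,0],[0,0,0,0,0],[0,0,0,0,0]],
  ],
)

```text
clock: 12.3
position: [0.583, 0.0109, 0.1569]
ee_rot: [-0.033, 0.706, 0.033, 0.706]
ft_force: [0.0, -0.0, -0.1]
grip_width: 1.003
```

Request:
arm_command(
  moves=[
    [[0,-0.1,0,0,0],[0,-0.2,0,0,0],[0,-0.4,0,0,0],[0,-0.7,0,0,0],[0,-0.9,0,0,0],[0,-0.9,0,0,0],[0,-0.9,0,0,0],[0,-0.8,0,0,0],[0,-0.5,0,0,0],[0,0,0,0,0]],
  ],
)

```text
clock: 13.13
position: [0.5838, 0.0115, 0.2952]
ee_rot: [-0.033, 0.705, 0.033, 0.708]
ft_force: [0.1, 0.6, -0.9]
grip_width: 0.996
```

```bash
python3 go.py .583 .011 .3 1.664; python3 - <<'E'
from h import *
for n in("side","wrist"):
    cv2.imwrite(f'pics/w7{n}.png',manip.camera(n)[:,:,::-1])
    for q in("full_bin","empty_bin"):
        for k,r in enumerate(manip.regions_of(q,n)):
            print(n,q,r['confidence'],r['rect']); np.save(f'm7_{n}_{q}_{k}.npy',r['mask'])
a=cv2.imread('pics/w7side.png')[110:270,300:480];cv2.imwrite('pics/w7s.png',cv2.resize(a,None,fx=3.5,fy=3.5,interpolation=cv2.INTER_CUBIC))
E
```

```text
t 13.13 pos [0.5838 0.0115 0.2952] y az 1.6642 tilt 0.25 grip 0.996 F [ 0.1  0.6 -0.9] q [ 0.73  0.44 -1.08  1.55  0.4   1.38  1.29]
shift units now [-0.19 -0.02 -0.03] turn deg 0.01
side full_bin 0.82 [152.2, 184.3, 240.0, 224.2]
side full_bin 0.55 [339.5, 182.8, 418.5, 238.8]
side empty_bin 0.93 [273.4, 327.9, 334.3, 396.8]
side empty_bin 0.62 [336.0, 158.3, 416.5, 216.1]
wrist empty_bin 0.77 [274.4, 65.9, 361.9, 285.2]
```

View pics/w7s.png

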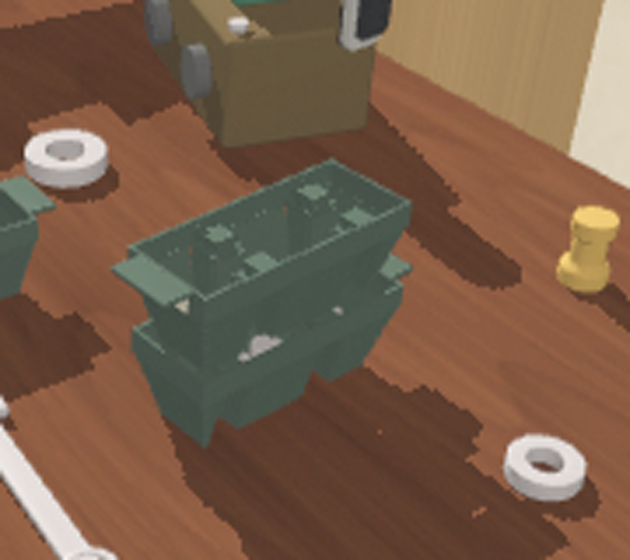

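View pics/w7wrist.png

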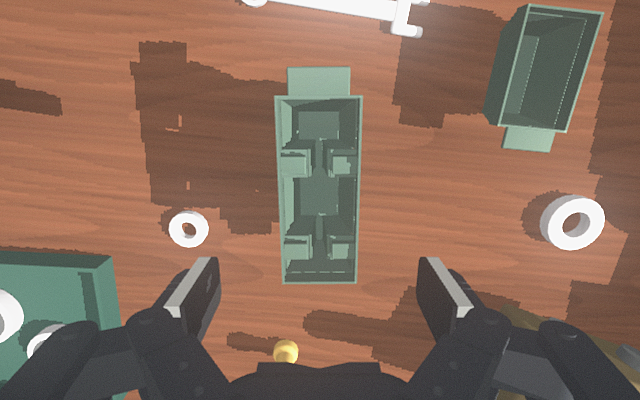

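The stack shows the upper bin level in the lower, with the lips on opposite ends. I'll check the fit numbers.

```bash
python3 - <<'E'
from h import *
s=manip.camera_info("side");w=manip.camera_info("wrist")
E=np.load('m7_side_empty_bin_1.npy').astype(np.float32);W=np.load('m7_wrist_empty_bin_0.npy').astype(np.float32)
F=np.load('m7_side_full_bin_1.npy').astype(np.float32)
# wrist corners with free z and tilt
from scipy.optimize import least_squares
from scipy.spatial.transform import Rotation as R
P=np.array(box(.075,.031,.06)+[[-.095,.022,.06],[-.095,-.022,.06]])
obs=np.array([[283,284],[356,283.5],[362,96],[275,96.5],[287.5,67],[350.5,67]],float)
# corners order (+,+),(+,-),(-,-),(-,+); bin +y = image left? 
for sg in(1,-1):
    Q=P*[1,sg,1]
    def f(p):return (proj((R.from_euler('ZYX',p[3:]).as_matrix()@Q.T).T+p[:3],w)-obs).ravel()
    r=least_squares(f,[.585,.011,.055,.09,0,0],x_scale=[.01,.01,.01,.1,.1,.1]);print(sg,r.x.round(4),abs(r.fun).max())
print('wrist+side mask',fit([(W,w)],(.585,.011,.092),parts(),.055))
for z in(.035,.045,.05,.055,.06): print(z,fit([(E,s)],(.585,.011,.092),parts(),z))
L=parts();U=[place(q,0,0,np.pi,.055) for q in L]
C=np.maximum(E,F)
def sep(z):return fit([(C,s)],(.585,.011,3.235),L+[place(q,0,0,np.pi,z) for q in L])
for z in(.04,.045,.05,.055,.06):print('stack',z,sep(z))
E
```

```text
1 [ 0.5835  0.0111  0.1705  0.0976 -0.0262 -3.1508] 0.6381992059850745
-1 [ 0.5867  0.0103  0.0505  0.0976 -0.0262 -0.0092] 0.6381992030071615
wrist+side mask (array([0.5849039 , 0.01033748, 0.09695707]), np.float64(0.020091652870178223))
0.035 (array([0.60112262, 0.03481361, 0.04745767]), np.float64(0.08677816390991211))
0.045 (array([0.59352541, 0.02358602, 0.06898894]), np.float64(0.05514401197433472))
0.05 (array([0.58928034, 0.0174798 , 0.08297641]), np.float64(0.04231017827987671))
0.055 (array([0.58450102, 0.0119163 , 0.0890015 ]), np.float64(0.035640180110931396))
0.06 (array([0.57988639, 0.00609965, 0.10375876]), np.float64(0.03793054819107056))
stack 0.04 (array([0.59296625, 0.02118573, 3.15206937]), np.float64(0.1425410509109497))
stack 0.045 (array([0.59154588, 0.01942551, 3.17423682]), np.float64(0.10226726531982422))
stack 0.05 (array([0.58892642, 0.01606492, 3.2078817 ]), np.float64(0.06502848863601685))
stack 0.055 (array([0.58532494, 0.01180852, 3.23417663]), np.float64(0.041281163692474365))
stack 0.06 (array([0.5838635 , 0.00863171, 3.25771462]), np.float64(0.06741303205490112))
```

The fit peaks at 55 mm with the centres together. The arm is clear and everything is at rest, so I'm handing in.

```bash
python3 -c "
from workcell import manip
print(manip.hand_in())"
```

```text
the job is handed in; nothing more can be done
None
```

The empty green long bin is on the loaded one, turned end for end and resting on the lugs. I handed the job in at about 13.5 s of the 38 s allowed; hand-in gave no verdict.

What I did: I took the bin across its rim band at mid-length, lifted it, turned it 180° and lowered it until it touched. Contact came at tool height 0.1577 m, against the 0.1576 m predicted for the lugs. I then released and backed off about 140 mm.

Last checks:
- **Height:** the side-camera outline fits best with the upper bin 55 mm above the lower one (50 and 60 mm fit clearly worse).
- **Position:** the upper bin fits at (0.585, 0.010–0.012) and the loaded bin at (0.585, 0.011), the same place it stood before. The centres agree to about 2 mm.
- **Direction:** long sides are within about 0.5° and the lips are on opposite ends.
- **Bystanders:** neither the short bin nor the purple look-alikes were touched, though I did not re-measure the short bin's position.
- **One disagreement:** a loose fit of six hand-picked points in the wrist picture gave 50.5 mm height and 1.5° tilt. Both are still within tolerance, and I trust the mask fits and the contact height more.

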